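Set the ratchet riser to its fourth notch and stand the tin on it

TASK

Lift the wooden plate of the ratchet riser by its orange tab until you have felt exactly four clicks, then let it down gently until that fourth notch carries it, and let go. Then stand the red tin gently, upright, on the round black mat of the raised plate and leave it there. Don't let the plate drop, don't force it down onto the ratchet, and don't disturb the mug, the salt mill or the teaspoon.

Things in the scene. Friction and masses are not known exactly. Their poses are not given: they have to be found in the camera images.
- stand: Fixed foot of the ratchet riser, dark, 120 x 140 x 14 mm, with an upright square aluminium sleeve 40 mm wide in its middle, 130 mm high. Origin under the foot's middle, on the worktop, z up. The plate shares its x and y: y points from the sleeve to the orange tab, -x to the side where the black clamp collar with the brass pawl and its dark knob sits on the sleeve (not to be handled).
- red_tin: Loose cream-coloured tin with red lid and red foot ring, 63 mm diameter, 80 mm high, 0.08 to 0.2 kg. Origin at the centre of its underside, z up.
- riser (a joint): Height in m by which the plate with its column is lifted: 0 = at the bottom (the start), 0.105 = top stop. It slides straight up out of the sleeve, weighs about 0.5 kg (0.4 to 0.65), and sinks by its own weight if let go between notches. Once clicked it cannot go below that notch or be unlatched: let down, it sinks back to the notch, then sits on the pawl as on a rigid thing.
- lift_tab (a point): Middle of the top edge of the orange lift tab, which moves with the plate. The tab is an upright fin, 12 mm thick along the stand's x, 32 mm wide along its y, rising 40 mm above the plate's top; it is gripped from above across its thickness. It stands 58 mm from the column axis along the stand's y.
- mat (a point): Centre of the round black mat (72 mm diameter, flush) on the plate's top; moves with the plate; 28 mm from the column axis along the stand's -y, 86 mm from the tab's middle. With the plate at the bottom it is 140 mm above the worktop. The plate is 100 (x) x 160 (y) x 8 mm.
- sleeve_top (a point): Centre of the sleeve's top, 130 mm above the worktop, on the column axis. The column has six notches 12 mm apart. The collar may be clamped anywhere over 24 mm, so the first click comes after 15 to 40 mm of lift, the others every 12 mm. Before a click the lifting force rises over some 6 mm to 4-9 N above the weight; at the click it falls away, and some 4 mm of free lift follow.
- mug: Bystander: striped mug, 89 mm diameter, 95 mm high, loose. Origin at the centre of its underside.
- mill: Bystander: small salt mill with grey top, 44 mm diameter, 90 mm high, loose. Origin at the centre of its underside.
- teaspoon: Bystander: steel teaspoon lying flat, 131 x 27 x 12 mm, loose. Origin at the middle of its underside.
Things that resemble listed ones, but are neither listed nor needed, are in the scene too. Of the things like the red_tin, leave any that is purple; of the rest the larger one is meant.

How it is judged:
By the outcome, as a careful person would: the job done as asked, in the order asked, and still so for the second after the job is handed in, with the robot touching nothing.
It also fails if it takes over 72 s, if anything falls off the work surface, if the arm or the gripper's body presses on something with over 40 N, if the wrist force passes 120 N, or if a joint passes its speed limit or range.

ROBOT

A 6-joint arm with a two-finger parallel gripper is mounted at the origin on a cart in front of the work surface, level with it; the furniture and walls round the work are solid. World frame = base frame: x ahead of the robot, y to its left, z up, the work surface at z = 0. Lengths are in m, angles in degrees, forces in N, time in s.
With the tool pointing down it reaches from about 0.35 to 0.95 m from the base axis. Payload 17.4 kg.
Tool frame: the origin (TCP) lies at the very end of the fingers, on their centre line; the grasp point (between the pads) lies 19 mm behind it; z points along the fingers, y is the line along which they close (so a half turn about z gives the same grasp; the last joint's range is limited). The gripper opens to 93 mm and grips with 3 to 60 N. Pads are 15 mm wide; open, the fingers measure 128 mm over their backs; the gripper's body (75 mm by 188 mm) begins 65 mm behind the grasp point.
Start: joints at [66.704, 6.646, 82.598, -0, 90.757, -2.166], TCP at [0.243, 0.63, 0.219] pointing down, gripper open.
Joint ranges: [-162.19, 162.19], [-47.58, 125.68], [4.15, 143.07], [-65.23, 245.23], [0.69, 171.88], [-170.13, 170.13]. Speed limits (degrees/s): [108.29, 108.29, 127.2, 180, 180, 180].

INTERFACE

Orientations are given as a 3x3 rotation matrix whose columns are the frame's x, y, z axes.
In Python, from plant import env, viewer gives the robot as it stands.
- The arm moves only by the tool carry_out, never from a script. Its argument "commands" is one flat list of numbers, 5 for each row, row after row: the opening, from -1 (shut) to 1 (fully open), then the shift along the world's x, y, z in units of 30 mm (1.0 is 30 mm), then the turn about the world's z in units of 5 degrees (1.0 is 5 degrees). In form: [grip, tx, ty, tz, turn, grip, tx, ty, tz, turn, ...]. A call has 1 to 5 rows; each row is the pose to reach, as a shift and turn from the pose commanded when the call began; what a row does not reach only later rows make up. A row lasts 1/10 s, in which the tool goes at most 50 mm and 8.59 degrees, less where a joint would pass 70% of its speed; a pose out of reach is approached as far as the arm can. A call with a gripper value outside its range is refused whole. The fingers move at their own pace and stop on an object; "grip_force" is the grip in N (left out, the last holds). Time passes only in rows, so rows that repeat a pose let the fingers close. It gives the time, the measured TCP pose, the force, the opening and the grip force at its end, in the units of the state.
- env.get_obs(): the state, without advancing time (a new reading comes with each control period).
- viewer.snapshot(name): name is "scene" or "side" or "wrist"; returns the picture (400x640x3 uint8, red, green, blue); there is no depth.
- viewer.camera_model(name): a dict with "intrinsics" (3x3 intrinsics, pixels), "extrinsics" (4x4, takes a point from camera to world coordinates); the wrist camera has in their place "mount" (4x4, takes a point from camera to tool coordinates, whose origin is the TCP and whose axes are the flange's). Camera axes: x right, y up, looking along -z (the intrinsics and any distortion apply to the point x, -y, -z); pixel columns grow to the right and rows downward; lengths in m; the calibration is good to about 2 mm. A picture is of the moment at which its call begins: read the wrist's pose just before it. camera_model takes no time and is no camera call.
- env.finish_job(): hands the job in; it is judged then, once.
The state is a dict: "time": time; "joint_positions": joint angles; "joint_velocities": joint speeds; "tau": joint torques, N m; "ee_pos": TCP position; "tool_rot": TCP orientation; "ft_force": force on the tool from outside, world axes, zero at the start; "torque": the same for the moment, N m; "gripper_width": finger opening in m; "gripper_force": force on a finger pad.
Only numpy, scipy, OpenCV 4.12 (cv2) and the standard library are available. Lean on these libraries where they do the work, as an engineer would, in place of code of your own. Each camera call takes 0.05 s, during which the arm holds its last target. There are 200 camera calls.

## Working session

There is one attempt and no reset: what is moved stays moved. The work goes in short steps, Python scripts to look and compute and a tool call to move; the robot and the scene stay as the last step left them, time stands still between calls to the robot, and variables do not carry over. Pictures are saved under pics/ and viewed, at most 10 in all, crops included, and the job is handed in when it is done.

Besides the shell and the picture viewer there is one more tool, called after "Emit:" by a JSON object that holds its "method" and its "body". carry_out: Moves the arm, as the interface text tells. Its arguments: {"type":"object","properties":{"commands":{"type":"array","items":{"type":"number"}},"grip_force":{"type":"number"}},"required":["commands"]}

```bash
mkdir -p pics; cat > h.py <<'E'
import numpy as np,cv2
from plant import env,viewer
def snap(n,f):
    im=viewer.snapshot(n); cv2.imwrite('pics/'+f,im[:,:,::-1]); return im
def cam(n,o=None):
    m=viewer.camera_model(n); K=np.array(m['intrinsics'])
    if 'extrinsics' in m: T=np.array(m['extrinsics'])
    else:
        o=o or env.get_obs(); W=np.eye(4); W[:3,:3]=o['tool_rot']; W[:3,3]=o['ee_pos']; T=W@np.array(m['mount'])
    return K,T,m
def p2w(n,u,v,z,o=None):
    K,T,m=cam(n,o); d=m.get('distortion'); 
    p=cv2.undistortPoints(np.array([[[u,v]]],float),K,np.array(d,float) if d is not None else None)[0,0]
    r=T[:3,:3]@np.array([p[0],-p[1],-1]); return T[:3,3]+r*(z-T[2,3])/r[2]
def w2p(n,P,o=None):
    K,T,m=cam(n,o); q=T[:3,:3].T@(np.array(P,float)-T[:3,3]); q=np.array([q[0],-q[1],-q[2]])
    d=m.get('distortion'); return cv2.projectPoints(q.reshape(1,1,3),np.zeros(3),np.zeros(3),K,np.array(d,float) if d is not None else None)[0].ravel().round(1)
E
python3 - <<'E'
from h import *
for n in('scene','side','wrist'):
    im=snap(n,n+'0.png'); print(viewer.camera_model(n))
a=[cv2.imread('pics/%s0.png'%n) for n in('scene','side')]
o=env.get_obs(); print(o['tool_rot'],o['ft_force'])
E
```

```text
{'intrinsics': array([[399.25679802,   0.        , 323.39309741],
       [  0.        , 399.25679802, 201.1661646 ],
       [  0.        ,   0.        ,   1.        ]]), 'extrinsics': array([[-0.86602263,  0.38411383, -0.32009588,  0.19124188],
       [-0.49972124, -0.643361  ,  0.5799701 ,  0.54565433],
       [ 0.01683733,  0.66222594,  0.74911502,  0.8700407 ],
       [ 0.        ,  0.        ,  0.        ,  1.        ]])}
{'intrinsics': array([[402.19134111,   0.        , 319.58998538],
       [  0.        , 402.19134111, 192.75034365],
       [  0.        ,   0.        ,   1.        ]]), 'extrinsics': array([[-0.97118437, -0.20716184,  0.11783417,  0.63374686],
       [ 0.2381615 , -0.86214005,  0.44720648,  0.47760792],
       [ 0.00894544,  0.4623835 ,  0.88663492,  1.11316017],
       [ 0.        ,  0.        ,  0.        ,  1.        ]])}
{'intrinsics': array([[359.19399921,   0.        , 320.07832512],
       [  0.        , 359.19399921, 197.54206931],
       [  0.        ,   0.        ,   1.        ]]), 'mount': array([[-4.59496161e-04,  9.65824988e-01,  2.59194680e-01,
         7.13125887e-02],
       [ 9.99999873e-01,  4.97616480e-04, -8.14612727e-05,
        -3.54456091e-04],
       [-2.07656877e-04,  2.59194609e-01, -9.65825094e-01,
        -1.65886218e-01],
       [ 0.00000000e+00,  0.00000000e+00,  0.00000000e+00,
         1.00000000e+00]])}
[[-9.32751817e-01  3.60518932e-01 -3.84102380e-04]
 [ 3.60519130e-01  9.32751470e-01 -8.07526155e-04]
 [ 6.71435919e-05 -8.91697745e-04 -9.99999600e-01]] [-0.72264937  0.23877851 -0.04803908]
```

View pics/scene0.png

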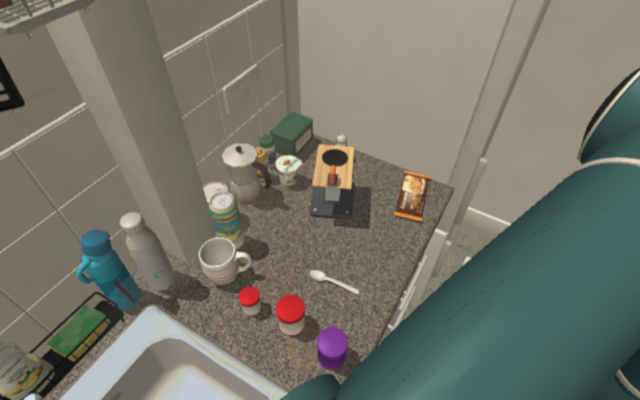

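View pics/side0.png

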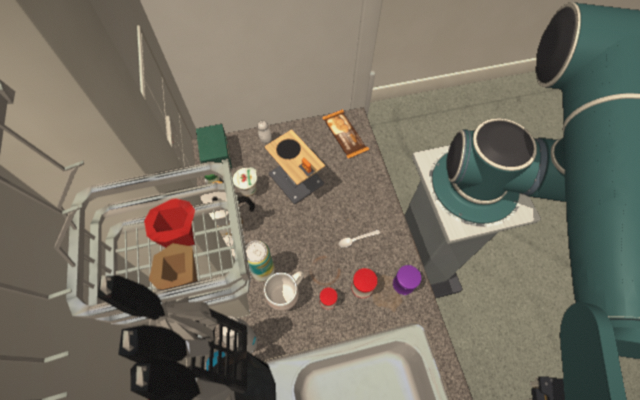

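The scene view shows the riser at about (333,180) and the mill behind it at (341,140). There are three tin-like things: a small red one at (250,300), a larger red one at (291,312) and a purple one at (333,348). The larger red one fits, because purple is excluded and the larger of the rest is meant. I'll confirm it in an enlarged crop, with the riser alongside.

```bash
python3 - <<'E'
import cv2,numpy as np
a=cv2.imread('pics/scene0.png');b=cv2.imread('pics/side0.png')
f=lambda im,x,y,w,h,s:cv2.resize(im[y:y+h,x:x+w],None,fx=s,fy=s,interpolation=cv2.INTER_CUBIC)
# each 100x75 -> 400x300
c=np.vstack([np.hstack([f(a,285,135,100,75,4)+0,f(b,250,110,100,75,4)]),np.hstack([f(a,230,280,100,75,4),f(b,315,250,100,75,4)])])
cv2.imwrite('pics/crop.png',c)
E
```

```text
(no output)
```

View pics/crop.png

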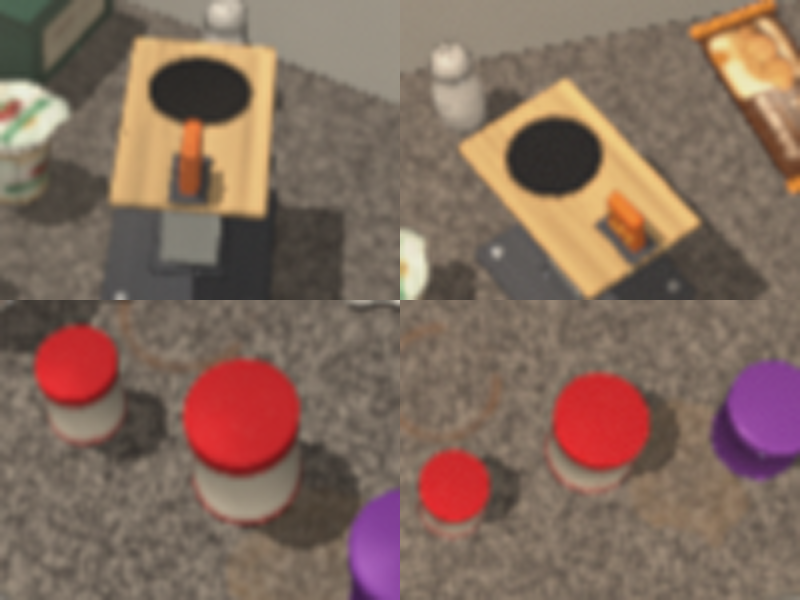

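View pics/wrist0.png

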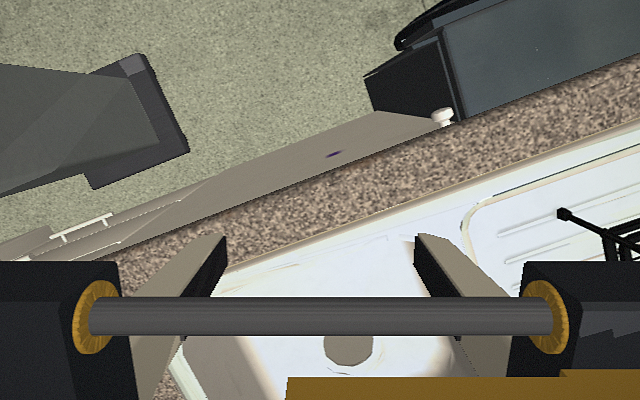

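The crop confirms it. The larger red-lid tin (lid at scene (290,307), side (365,280)) is clearly bigger than the small red one. On the riser, the mat is at scene (335,158), side (288,149), and the orange tab is at scene (333,166), side (307,161). The wrist view shows only the sink.

```bash
python3 - <<'E'
from h import *
S=lambda x,y:(x/4+285,y/4+135); D=lambda x,y:((x-400)/4+250,y/4+110)
np.set_printoptions(precision=4,suppress=True)
for nm,s,d,z in [('mat',(200,91),(554,156),.14),('tab',(192,122),(628,206),.18),('cA',(136,38),(460,147),.14),('cB',(276,47),(565,78),.14),('cC',(264,216),(700,222),.14),('cD',(110,204),(588,297),.14)]:
    print(nm,p2w('scene',*S(*s),z),p2w('side',*D(*d),z))
print('tin',p2w('scene',290.5,307,.08),p2w('side',365.2,280,.08))
print('tin edges',[p2w('side',u,280,.08) for u in(353,377.5)])
print('small',p2w('scene',249.5,295,.06),p2w('side',328.7,297,.06))
print('purple',p2w('side',408,277,.08), 'mug',p2w('side',282,292,.095),'mill',p2w('side',263,122,.09),p2w('scene',341,137,.09))
print('spoon',p2w('side',345,243,0),p2w('side',380,233,0), 'can',p2w('side',258,250,.12),'cup',p2w('side',244,178,.08),'steeltop',p2w('scene',239,150,.15),'choc',p2w('side',345,135,0.02))
E
```

```text
mat [ 0.5545 -0.1713  0.14  ] [ 0.5578 -0.1728  0.14  ]
tab [ 0.525  -0.1043  0.18  ] [ 0.5202 -0.0944  0.18  ]
cA [ 0.6192 -0.1961  0.14  ] [ 0.6224 -0.1962  0.14  ]
cB [ 0.531  -0.2381  0.14  ] [ 0.5358 -0.2387  0.14  ]
cC [ 0.464  -0.0905  0.14  ] [ 0.4688 -0.0941  0.14  ]
cD [ 0.5523 -0.0497  0.14  ] [ 0.5587 -0.0535  0.14  ]
tin [0.4383 0.2315 0.08  ] [0.4419 0.2333 0.08  ]
tin edges [array([0.4729, 0.2258, 0.08  ]), array([0.4108, 0.2408, 0.08  ])]
small [0.5393 0.2456 0.06  ] [0.5436 0.2491 0.06  ]
purple [0.3307 0.2521 0.08  ] mug [0.6582 0.2166 0.095 ] mill [ 0.6114 -0.3246  0.09  ] [ 0.6088 -0.3115  0.09  ]
spoon [0.4529 0.095  0.    ] [0.3434 0.0891 0.    ] can [0.6966 0.1018 0.12  ] cup [ 0.7014 -0.1432  0.08  ] steeltop [ 0.7868 -0.0547  0.15  ] choc [ 0.3551 -0.2638  0.02  ]
```

Emit:
{"method": "carry_out", "body": {"commands": [0.0, 0.5, -1.3, 0.5, -0.5, 0.0, 1.0, -2.6, 1.0, -1.0, 0.0, 1.5, -3.9, 1.5, -1.5, 0.0, 2.0, -5.2, 2.0, -2.0, 0.0, 2.5, -6.5, 2.5, -2.5]}}

```text
time: 0.65
ee_pos: [0.3185, 0.433, 0.294]
tool_rot: [[-0.832, 0.555, -0.0], [0.555, 0.832, -0.0], [-0.0, -0.0, -1.0]]
ft_force: [0.1, 0.3, -0.1]
gripper_width: 0.0575
gripper_force: 0.0
```

Emit:
{"method": "carry_out", "body": {"commands": [0.0, 0.5, -1.4, 0, -0.5, 0.0, 1.0, -2.8, 0, -1.0, 0.0, 1.5, -4.2, 0, -1.5, 0.0, 2.0, -5.6, 0, -2.0, 0.0, 2.5, -7.0, 0, -2.5]}}

```text
time: 1.15
ee_pos: [0.3934, 0.2229, 0.2936]
tool_rot: [[-0.692, 0.722, 0.0], [0.722, 0.692, 0.0], [-0.0, 0.0, -1.0]]
ft_force: [1.6, 1.0, 0.9]
gripper_width: 0.0461
gripper_force: 0.0
```

Emit:
{"method": "carry_out", "body": {"commands": [0.0, 0.5, -1.4, 0, -0.5, 0.0, 1.0, -2.8, 0, -1.0, 0.0, 1.5, -4.2, 0, -1.5, 0.0, 2.0, -5.6, 0, -2.0, 0.0, 2.5, -7.0, 0, -2.5]}}

```text
time: 1.65
ee_pos: [0.4685, 0.0127, 0.2937]
tool_rot: [[-0.519, 0.855, 0.0], [0.855, 0.519, 0.0], [-0.0, 0.0, -1.0]]
ft_force: [0.5, -0.1, -0.6]
gripper_width: 0.0462
gripper_force: 0.0
```

Emit:
{"method": "carry_out", "body": {"commands": [0.0, 0.4, -0.9, 0, -0.4, 0.0, 0.9, -1.8, 0, -0.8, 0.0, 1.4, -2.7, 0, -1.4, 0.0, 1.7, -3.6, 0, -1.4, 0.0, 1.7, -3.6, 0, -1.4]}}

```text
time: 2.15
ee_pos: [0.5198, -0.0958, 0.2927]
tool_rot: [[-0.41, 0.912, -0.002], [0.912, 0.41, -0.0], [0.0, -0.001, -1.0]]
ft_force: [-0.4, 0.2, 0.9]
gripper_width: 0.0465
gripper_force: 0.0
```

```bash
python3 - <<'E'
from h import *
o=env.get_obs(); print(o['time'],o['ee_pos'],o['tool_rot'][:,1],o['joint_positions'],o['ft_force'],o['gripper_width'])
for P in [(.520,-.0918,.18),(.5556,-.170,.14)]: print(w2p('wrist',P,o))
snap('wrist','w1.png')
E
```

```text
2.15 [ 0.51983923 -0.09580748  0.2927292 ] [ 0.91192134  0.41036248 -0.00144873] [-1.31909658e+01 -1.21998215e+01  9.39757773e+01 -2.94252165e-02
  9.83062798e+01 -3.74228104e+01] [-0.40966348  0.15016314  0.9298098 ] 0.04650694934687478
[322.5 189. ]
[322.5 265.6]
```

View pics/w1.png

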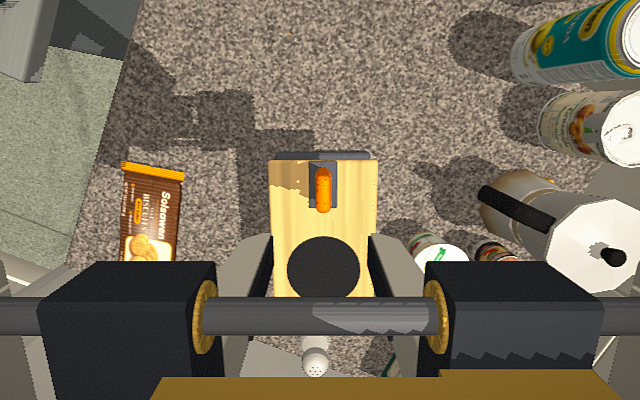

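The wrist view shows the tab at (323,190) and the mat at (323,267). Both match my prediction within a pixel or two, and the yaw is aligned. I'll descend onto the tab.

Emit:
{"method": "carry_out", "body": {"commands": [0.0, 0, 0.1, -1.2, 0, 0.0, 0, 0.1, -2.4, 0, 0.0, 0, 0.1, -3.4, 0, 0.0, 0, 0.1, -4.2, 0, 0.0, 0, 0.1, -4.8, 0]}}

```text
time: 2.7
ee_pos: [0.5186, -0.0893, 0.148]
tool_rot: [[-0.413, 0.911, -0.001], [0.911, 0.413, 0.0], [0.001, -0.001, -1.0]]
ft_force: [-0.3, 0.2, -0.2]
gripper_width: 0.0466
gripper_force: 0.0
```

Emit:
{"method": "carry_out", "body": {"commands": [0.0, 0, 0, 0, 0, 0.0, 0, 0, 0, 0, -0.3, 0, 0, 0, 0, -0.5, 0, 0, 0, 0, -0.6, 0, 0, 0, 0], "grip_force": 25}}

```text
time: 3.2
ee_pos: [0.5196, -0.0904, 0.1504]
tool_rot: [[-0.413, 0.911, 0.001], [0.911, 0.413, -0.0], [-0.001, 0.001, -1.0]]
ft_force: [0.0, -0.8, -0.2]
gripper_width: 0.027
gripper_force: 0.0
```

Emit:
{"method": "carry_out", "body": {"commands": [-1, 0, 0, 0, 0, -1, 0, 0, 0, 0, -1, 0, 0, 0, 0, -1, 0, 0, 0, 0, -1, 0, 0, 0, 0], "grip_force": 25}}

```text
time: 3.7
ee_pos: [0.5196, -0.0903, 0.1498]
tool_rot: [[-0.413, 0.911, 0.001], [0.911, 0.413, 0.0], [-0.0, 0.001, -1.0]]
ft_force: [3.3, 1.3, 1.0]
gripper_width: 0.0122
gripper_force: 25.0
```

Emit:
{"method": "carry_out", "body": {"commands": [-1, 0, 0, 0.1, 0, -1, 0, 0, 0.2, 0, -1, 0, 0, 0.3, 0, -1, 0, 0, 0.3, 0, -1, 0, 0, 0.3, 0], "grip_force": 40}}

```text
time: 4.2
ee_pos: [0.5195, -0.0903, 0.1582]
tool_rot: [[-0.413, 0.911, 0.0], [0.911, 0.413, 0.0], [0.0, 0.0, -1.0]]
ft_force: [7.4, 0.5, -5.4]
gripper_width: 0.0119
gripper_force: 40.0
```

Emit:
{"method": "carry_out", "body": {"commands": [-1, 0, 0, 0.1, 0, -1, 0, 0, 0.1, 0]}}

```text
time: 4.4
ee_pos: [0.5195, -0.0903, 0.1613]
tool_rot: [[-0.413, 0.911, 0.0], [0.911, 0.413, 0.0], [0.0, 0.0, -1.0]]
ft_force: [7.0, 0.6, -5.5]
gripper_width: 0.0117
gripper_force: 40.0
```

Emit:
{"method": "carry_out", "body": {"commands": [-1, 0, 0, 0.07, 0, -1, 0, 0, 0.07, 0]}}

```text
time: 4.6
ee_pos: [0.5195, -0.0903, 0.1633]
tool_rot: [[-0.413, 0.911, 0.0], [0.911, 0.413, 0.0], [0.0, 0.0, -1.0]]
ft_force: [6.7, 0.7, -6.4]
gripper_width: 0.0115
gripper_force: 40.0
```

Emit:
{"method": "carry_out", "body": {"commands": [-1, 0, 0, 0.07, 0, -1, 0, 0, 0.07, 0]}}

```text
time: 4.8
ee_pos: [0.5195, -0.0903, 0.1654]
tool_rot: [[-0.413, 0.911, 0.0], [0.911, 0.413, 0.0], [0.0, 0.0, -1.0]]
ft_force: [7.3, 1.2, -5.5]
gripper_width: 0.0117
gripper_force: 40.0
```

Emit:
{"method": "carry_out", "body": {"commands": [-1, 0, 0, 0.07, 0, -1, 0, 0, 0.07, 0]}}

```text
time: 5.0
ee_pos: [0.5195, -0.0903, 0.1675]
tool_rot: [[-0.413, 0.911, 0.0], [0.911, 0.413, 0.0], [0.0, 0.0, -1.0]]
ft_force: [7.3, 1.1, -6.1]
gripper_width: 0.0118
gripper_force: 40.0
```

Emit:
{"method": "carry_out", "body": {"commands": [-1, 0, 0, 0.07, 0, -1, 0, 0, 0.07, 0]}}

```text
time: 5.2
ee_pos: [0.5196, -0.0903, 0.1696]
tool_rot: [[-0.413, 0.911, 0.0], [0.911, 0.413, 0.0], [0.0, 0.0, -1.0]]
ft_force: [8.5, 1.5, -6.5]
gripper_width: 0.0116
gripper_force: 40.0
```

Emit:
{"method": "carry_out", "body": {"commands": [-1, 0, 0, 0.07, 0, -1, 0, 0, 0.07, 0]}}

```text
time: 5.4
ee_pos: [0.5195, -0.0903, 0.1715]
tool_rot: [[-0.413, 0.911, 0.0], [0.911, 0.413, 0.0], [0.0, 0.0, -1.0]]
ft_force: [8.5, 1.1, -7.3]
gripper_width: 0.0116
gripper_force: 40.0
```

Emit:
{"method": "carry_out", "body": {"commands": [-1, 0.02, 0, 0.07, 0, -1, 0.02, 0, 0.07, 0]}}

```text
time: 5.6
ee_pos: [0.5196, -0.0903, 0.1731]
tool_rot: [[-0.413, 0.911, -0.002], [0.911, 0.413, 0.0], [0.001, -0.001, -1.0]]
ft_force: [2.2, 0.2, -11.0]
gripper_width: 0.0119
gripper_force: 40.0
```

Emit:
{"method": "carry_out", "body": {"commands": [-1, 0, 0, 0.06, 0, -1, 0, 0, 0.06, 0]}}

```text
time: 5.8
ee_pos: [0.5196, -0.0903, 0.1753]
tool_rot: [[-0.413, 0.911, -0.001], [0.911, 0.413, 0.0], [0.001, -0.001, -1.0]]
ft_force: [2.1, 0.9, -13.3]
gripper_width: 0.0113
gripper_force: 40.0
```

Emit:
{"method": "carry_out", "body": {"commands": [-1, 0, 0, 0.06, 0, -1, 0, 0, 0.06, 0]}}

```text
time: 6.0
ee_pos: [0.5196, -0.0904, 0.1781]
tool_rot: [[-0.413, 0.911, -0.001], [0.911, 0.413, 0.0], [0.0, -0.001, -1.0]]
ft_force: [-2.9, 1.5, -6.8]
gripper_width: 0.0119
gripper_force: 40.0
```

Emit:
{"method": "carry_out", "body": {"commands": [-1, 0, 0, 0.06, 0, -1, 0, 0, 0.06, 0]}}

```text
time: 6.2
ee_pos: [0.5196, -0.0903, 0.1803]
tool_rot: [[-0.413, 0.911, -0.0], [0.911, 0.413, -0.0], [0.0, -0.0, -1.0]]
ft_force: [-5.5, 2.4, -5.5]
gripper_width: 0.0121
gripper_force: 40.0
```

Emit:
{"method": "carry_out", "body": {"commands": [-1, 0, 0, 0.06, 0, -1, 0, 0, 0.06, 0]}}

```text
time: 6.4
ee_pos: [0.5197, -0.0903, 0.1819]
tool_rot: [[-0.413, 0.911, -0.0], [0.911, 0.413, 0.0], [0.0, -0.0, -1.0]]
ft_force: [-4.9, 2.3, -5.9]
gripper_width: 0.0119
gripper_force: 40.0
```

Emit:
{"method": "carry_out", "body": {"commands": [-1, 0, 0, 0.06, 0, -1, 0, 0, 0.06, 0]}}

```text
time: 6.6
ee_pos: [0.5197, -0.0903, 0.1835]
tool_rot: [[-0.413, 0.911, -0.001], [0.911, 0.413, 0.0], [0.0, -0.001, -1.0]]
ft_force: [-6.1, 1.5, -7.5]
gripper_width: 0.0117
gripper_force: 40.0
```

Emit:
{"method": "carry_out", "body": {"commands": [-1, 0, 0, 0.06, 0, -1, 0, 0, 0.06, 0]}}

```text
time: 6.8
ee_pos: [0.5197, -0.0903, 0.185]
tool_rot: [[-0.413, 0.911, -0.001], [0.911, 0.413, 0.0], [0.0, -0.001, -1.0]]
ft_force: [-5.8, 0.9, -8.6]
gripper_width: 0.0118
gripper_force: 40.0
```

The first click came at about z 0.1765. The next are expected near 0.1885, 0.2005 and 0.2125.

Emit:
{"method": "carry_out", "body": {"commands": [-1, -0.01, 0, 0.06, 0, -1, -0.01, 0, 0.06, 0]}}

```text
time: 7.0
ee_pos: [0.5197, -0.0903, 0.1869]
tool_rot: [[-0.413, 0.911, -0.0], [0.911, 0.413, 0.0], [0.0, 0.0, -1.0]]
ft_force: [-2.6, 1.5, -12.3]
gripper_width: 0.012
gripper_force: 40.0
```

Emit:
{"method": "carry_out", "body": {"commands": [-1, 0, 0, 0.06, 0, -1, 0, 0, 0.06, 0]}}

```text
time: 7.2
ee_pos: [0.5196, -0.0903, 0.1888]
tool_rot: [[-0.413, 0.911, -0.0], [0.911, 0.413, 0.0], [0.0, -0.0, -1.0]]
ft_force: [-2.0, 2.1, -6.7]
gripper_width: 0.0116
gripper_force: 40.0
```

Emit:
{"method": "carry_out", "body": {"commands": [-1, 0, 0, 0.06, 0, -1, 0, 0, 0.06, 0]}}

```text
time: 7.4
ee_pos: [0.5197, -0.0904, 0.1914]
tool_rot: [[-0.413, 0.911, 0.0], [0.911, 0.413, -0.0], [-0.0, 0.0, -1.0]]
ft_force: [-4.2, 2.5, -5.7]
gripper_width: 0.0113
gripper_force: 40.0
```

Emit:
{"method": "carry_out", "body": {"commands": [-1, 0, 0, 0.06, 0, -1, 0, 0, 0.06, 0]}}

```text
time: 7.6
ee_pos: [0.5197, -0.0904, 0.1931]
tool_rot: [[-0.413, 0.911, 0.0], [0.911, 0.413, -0.0], [-0.0, 0.0, -1.0]]
ft_force: [-4.8, 2.9, -5.3]
gripper_width: 0.0118
gripper_force: 40.0
```

Emit:
{"method": "carry_out", "body": {"commands": [-1, 0, 0, 0.06, 0, -1, 0, 0, 0.06, 0]}}

```text
time: 7.8
ee_pos: [0.5197, -0.0903, 0.1948]
tool_rot: [[-0.413, 0.911, 0.0], [0.911, 0.413, -0.0], [-0.0, 0.0, -1.0]]
ft_force: [-4.6, 2.6, -5.5]
gripper_width: 0.0117
gripper_force: 40.0
```

Emit:
{"method": "carry_out", "body": {"commands": [-1, 0, 0, 0.06, 0, -1, 0, 0, 0.06, 0]}}

```text
time: 8.0
ee_pos: [0.5197, -0.0903, 0.1961]
tool_rot: [[-0.413, 0.911, 0.0], [0.911, 0.413, 0.0], [-0.0, 0.0, -1.0]]
ft_force: [-4.7, 3.2, -8.2]
gripper_width: 0.0117
gripper_force: 40.0
```

Emit:
{"method": "carry_out", "body": {"commands": [-1, 0, 0, 0.06, 0, -1, 0, 0, 0.06, 0]}}

```text
time: 8.2
ee_pos: [0.5196, -0.0903, 0.1976]
tool_rot: [[-0.413, 0.911, -0.0], [0.911, 0.413, 0.0], [0.0, -0.0, -1.0]]
ft_force: [-3.0, 1.9, -10.7]
gripper_width: 0.012
gripper_force: 40.0
```

Emit:
{"method": "carry_out", "body": {"commands": [-1, 0, 0, 0.06, 0, -1, 0, 0, 0.06, 0]}}

```text
time: 8.4
ee_pos: [0.5196, -0.0904, 0.1994]
tool_rot: [[-0.413, 0.911, -0.0], [0.911, 0.413, 0.0], [0.0, -0.0, -1.0]]
ft_force: [-2.7, 2.8, -13.6]
gripper_width: 0.0116
gripper_force: 40.0
```

Emit:
{"method": "carry_out", "body": {"commands": [-1, 0, 0, 0.06, 0, -1, 0, 0, 0.06, 0]}}

```text
time: 8.6
ee_pos: [0.5197, -0.0904, 0.2019]
tool_rot: [[-0.413, 0.911, 0.0], [0.911, 0.413, -0.0], [-0.0, 0.0, -1.0]]
ft_force: [-5.5, 3.4, -4.4]
gripper_width: 0.0118
gripper_force: 40.0
```

Emit:
{"method": "carry_out", "body": {"commands": [-1, 0, 0, 0.06, 0, -1, 0, 0, 0.06, 0]}}

```text
time: 8.8
ee_pos: [0.5197, -0.0904, 0.2041]
tool_rot: [[-0.413, 0.911, 0.001], [0.911, 0.413, -0.0], [-0.0, 0.001, -1.0]]
ft_force: [-5.2, 3.3, -5.5]
gripper_width: 0.0119
gripper_force: 40.0
```

Clicks 2 and 3 are felt. On to the fourth.

Emit:
{"method": "carry_out", "body": {"commands": [-1, 0, 0, 0.06, 0, -1, 0, 0, 0.06, 0]}}

```text
time: 9.0
ee_pos: [0.5197, -0.0904, 0.2059]
tool_rot: [[-0.413, 0.911, 0.001], [0.911, 0.413, -0.0], [-0.0, 0.001, -1.0]]
ft_force: [-4.5, 3.4, -6.1]
gripper_width: 0.0118
gripper_force: 40.0
```

Emit:
{"method": "carry_out", "body": {"commands": [-1, 0, 0, 0.06, 0, -1, 0, 0, 0.06, 0]}}

```text
time: 9.2
ee_pos: [0.5197, -0.0904, 0.2074]
tool_rot: [[-0.413, 0.911, 0.0], [0.911, 0.413, -0.0], [-0.0, 0.0, -1.0]]
ft_force: [-4.3, 2.5, -6.9]
gripper_width: 0.0119
gripper_force: 40.0
```

Emit:
{"method": "carry_out", "body": {"commands": [-1, 0, 0, 0.06, 0, -1, 0, 0, 0.06, 0]}}

```text
time: 9.4
ee_pos: [0.5197, -0.0904, 0.2088]
tool_rot: [[-0.413, 0.911, 0.0], [0.911, 0.413, -0.0], [-0.0, 0.0, -1.0]]
ft_force: [-3.3, 3.2, -8.2]
gripper_width: 0.0117
gripper_force: 40.0
```

Emit:
{"method": "carry_out", "body": {"commands": [-1, 0, 0, 0.06, 0, -1, 0, 0, 0.06, 0]}}

```text
time: 9.6
ee_pos: [0.5196, -0.0904, 0.2104]
tool_rot: [[-0.413, 0.911, -0.0], [0.911, 0.413, 0.0], [0.0, -0.0, -1.0]]
ft_force: [-2.7, 2.8, -9.9]
gripper_width: 0.0113
gripper_force: 40.0
```

Emit:
{"method": "carry_out", "body": {"commands": [-1, 0, 0, 0.06, 0, -1, 0, 0, 0.06, 0]}}

```text
time: 9.8
ee_pos: [0.5197, -0.0904, 0.2121]
tool_rot: [[-0.413, 0.911, -0.0], [0.911, 0.413, 0.0], [0.0, -0.0, -1.0]]
ft_force: [-2.7, 3.6, -12.9]
gripper_width: 0.0118
gripper_force: 40.0
```

Emit:
{"method": "carry_out", "body": {"commands": [-1, 0, 0, 0.05, 0, -1, 0, 0, 0.05, 0]}}

```text
time: 10.0
ee_pos: [0.5196, -0.0904, 0.2143]
tool_rot: [[-0.413, 0.911, 0.0], [0.911, 0.413, -0.0], [-0.0, 0.0, -1.0]]
ft_force: [-4.5, 3.6, -6.1]
gripper_width: 0.0117
gripper_force: 40.0
```

Emit:
{"method": "carry_out", "body": {"commands": [-1, 0, 0, 0.03, 0, -1, 0, 0, 0.03, 0, -1, 0, 0, 0.03, 0]}}

```text
time: 10.3
ee_pos: [0.5197, -0.0904, 0.2155]
tool_rot: [[-0.413, 0.911, 0.001], [0.911, 0.413, -0.0], [-0.0, 0.001, -1.0]]
ft_force: [-5.2, 3.8, -6.3]
gripper_width: 0.0118
gripper_force: 40.0
```

The fourth click is felt. I'll lower gently until the weight comes off.

Emit:
{"method": "carry_out", "body": {"commands": [-1, 0, 0, -0.03, 0, -1, 0, 0, -0.03, 0]}}

```text
time: 10.5
ee_pos: [0.5197, -0.0904, 0.2144]
tool_rot: [[-0.413, 0.911, 0.001], [0.911, 0.413, -0.0], [-0.0, 0.001, -1.0]]
ft_force: [-4.0, 3.3, -5.8]
gripper_width: 0.0115
gripper_force: 40.0
```

Emit:
{"method": "carry_out", "body": {"commands": [-1, 0, 0, -0.03, 0, -1, 0, 0, -0.03, 0]}}

```text
time: 10.7
ee_pos: [0.5197, -0.0904, 0.2139]
tool_rot: [[-0.413, 0.911, 0.001], [0.911, 0.413, -0.0], [-0.001, 0.001, -1.0]]
ft_force: [-5.8, 3.5, -4.4]
gripper_width: 0.0116
gripper_force: 40.0
```

Emit:
{"method": "carry_out", "body": {"commands": [-1, 0, 0, -0.03, 0, -1, 0, 0, -0.03, 0]}}

```text
time: 10.9
ee_pos: [0.5197, -0.0904, 0.2137]
tool_rot: [[-0.413, 0.911, 0.001], [0.911, 0.413, -0.0], [-0.001, 0.001, -1.0]]
ft_force: [-8.2, 4.5, 2.3]
gripper_width: 0.0115
gripper_force: 40.0
```

Emit:
{"method": "carry_out", "body": {"commands": [-1, 0, 0, -0.02, 0, -1, 0, 0, -0.02, 0]}}

```text
time: 11.1
ee_pos: [0.5197, -0.0904, 0.2136]
tool_rot: [[-0.413, 0.911, 0.002], [0.911, 0.413, -0.0], [-0.001, 0.001, -1.0]]
ft_force: [-10.5, 4.0, 5.6]
gripper_width: 0.0119
gripper_force: 40.0
```

Emit:
{"method": "carry_out", "body": {"commands": [-1, -0.01, 0, 0.03, 0, -1, -0.01, 0, 0.03, 0]}}

```text
time: 11.3
ee_pos: [0.5197, -0.0904, 0.2137]
tool_rot: [[-0.413, 0.911, 0.002], [0.911, 0.413, -0.0], [-0.001, 0.002, -1.0]]
ft_force: [-4.2, 3.8, 1.1]
gripper_width: 0.0122
gripper_force: 40.0
```

Emit:
{"method": "carry_out", "body": {"commands": [-0.65, 0, 0, 0, 0, -0.55, 0, 0, 0, 0, -0.4, 0, 0, 0, 0, -0.4, 0, 0, 0, 0, -0.4, 0, 0, 0, 0]}}

```text
time: 11.8
ee_pos: [0.5194, -0.0905, 0.2122]
tool_rot: [[-0.413, 0.911, 0.0], [0.911, 0.413, -0.0], [-0.0, 0.0, -1.0]]
ft_force: [0.1, -0.0, -0.2]
gripper_width: 0.0279
gripper_force: 0.0
```

Emit:
{"method": "carry_out", "body": {"commands": [-0.4, 0, 0, 0, 0, -0.4, 0, 0, 0, 0]}}

```text
time: 12.0
ee_pos: [0.5194, -0.0904, 0.212]
tool_rot: [[-0.413, 0.911, -0.0], [0.911, 0.413, -0.0], [-0.0, -0.0, -1.0]]
ft_force: [0.3, -0.4, -0.6]
gripper_width: 0.0281
gripper_force: 0.0
```

Emit:
{"method": "carry_out", "body": {"commands": [-0.4, 0, 0, 0.8, 0, -0.4, 0, 0, 2.0, 0, -0.4, 0, 0, 3.2, 0, 0, -0.2, 0.8, 3.4, 1.5, 1, -0.5, 2.0, 3.4, 3]}}

```text
time: 12.5
ee_pos: [0.5047, -0.0308, 0.3156]
tool_rot: [[-0.636, 0.771, 0.002], [0.771, 0.636, -0.0], [-0.002, 0.001, -1.0]]
ft_force: [0.6, -0.2, 0.3]
gripper_width: 0.0397
gripper_force: 0.0
```

Emit:
{"method": "carry_out", "body": {"commands": [1, -0.3, 1.4, 0, 1.6, 1, -0.7, 2.8, 0, 3.2, 1, -1, 4.2, 0, 4.8, 1, -1.4, 5.6, 0, 6.4, 1, -1.7, 7.0, 0, 8]}}

```text
time: 13.0
ee_pos: [0.4524, 0.1812, 0.3143]
tool_rot: [[-0.984, 0.179, 0.001], [0.179, 0.984, 0.0], [-0.001, 0.0, -1.0]]
ft_force: [0.2, 0.0, -0.5]
gripper_width: 0.0794
gripper_force: 0.0
```

Emit:
{"method": "carry_out", "body": {"commands": [1, -0.2, 0.8, -0.4, 1, 1, -0.45, 1.75, -0.8, 2, 1, -0.45, 1.75, -1, 2, 1, -0.45, 1.75, -1, 2, 1, -0.45, 1.75, -1, 2]}}

```text
time: 13.5
ee_pos: [0.4401, 0.2316, 0.2844]
tool_rot: [[-1.0, 0.012, 0.0], [0.012, 1.0, -0.0], [-0.0, -0.0, -1.0]]
ft_force: [-0.3, 0.1, 0.4]
gripper_width: 0.0931
gripper_force: 0.0
```

```bash
python3 - <<'E'
from h import *
o=env.get_obs(); print(o['time'],o['ee_pos'],o['tool_rot'][:,1],o['joint_positions'],o['gripper_width'])
for P in [(.440,.2325,.08),(.440,.2325,0)]: print(w2p('wrist',P,o))
snap('wrist','w2.png'); im=snap('scene','s2.png')
a=cv2.imread('pics/w2.png'); b=cv2.resize(im[130:230,280:400,::-1],None,fx=3,fy=3,interpolation=cv2.INTER_CUBIC)
cv2.imwrite('pics/c2.png',np.hstack([cv2.resize(a[:,100:540],(440,400))[:300],b]))
for P in[(.5556,-.170,.204),(.520,-.0918,.244)]: print((w2p('scene',P)-[280,130])*3+[440,0])
E
```

```text
13.5 [0.4400768  0.23155338 0.28442304] [ 1.24465234e-02  9.99922535e-01 -9.23404885e-05] [ 2.48196817e+01 -1.62981324e+01  9.80937009e+01 -1.20188800e-02
  9.81918017e+01 -6.44688812e+01] 0.09308874310492365
[321.4 171.6]
[321.2 159.6]
[606.2  28.5]
[599.6  58.8]
```

View pics/c2.png

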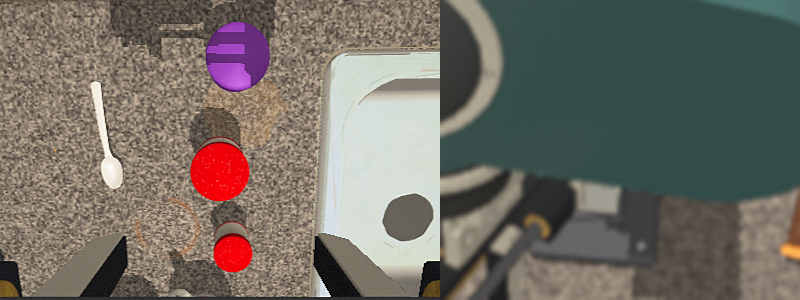

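The wrist view shows the tin lid at (319,171), where it was predicted within 2 mm, with the purple and small red tins clear of the fingers. The scene view of the riser is blocked by the arm. I'll descend and grip the tin.

Emit:
{"method": "carry_out", "body": {"commands": [1, 0, -0.03, -1.4, 0, 1, 0, -0.03, -2.8, 0, 1, 0, -0.03, -4.2, 0, 1, 0, -0.03, -5.4, 0, 1, 0, -0.03, -6.4, 0]}}

```text
time: 14.1
ee_pos: [0.4399, 0.2303, 0.0905]
tool_rot: [[-1.0, 0.013, -0.0], [0.013, 1.0, -0.0], [0.0, -0.0, -1.0]]
ft_force: [0.4, 0.1, 0.5]
gripper_width: 0.093
gripper_force: 0.0
```

Emit:
{"method": "carry_out", "body": {"commands": [1, 0, 0, -0.6, 0, 1, 0, 0, -1.1, 0, 1, 0, 0, -1.6, 0, 1, 0, 0, -2.0, 0, 1, 0, 0, -2.0, 0]}}

```text
time: 14.6
ee_pos: [0.4394, 0.2309, 0.0307]
tool_rot: [[-1.0, 0.011, -0.002], [0.011, 1.0, -0.001], [0.002, -0.001, -1.0]]
ft_force: [-0.7, 0.1, -0.1]
gripper_width: 0.0928
gripper_force: 0.0
```

Emit:
{"method": "carry_out", "body": {"commands": [0.5, 0, 0, 0, 0, 0.45, 0, 0, 0, 0, 0.4, 0, 0, 0, 0, 0.3, 0, 0, 0, 0, 0.2, 0, 0, 0, 0], "grip_force": 15}}

```text
time: 15.1
ee_pos: [0.44, 0.2313, 0.0325]
tool_rot: [[-1.0, 0.011, 0.001], [0.011, 1.0, 0.0], [-0.001, 0.0, -1.0]]
ft_force: [-0.3, -0.3, 2.6]
gripper_width: 0.0628
gripper_force: 15.0
```

Emit:
{"method": "carry_out", "body": {"commands": [0, 0, 0, 0, 0, 0, 0, 0, 0, 0, 0, 0, 0, 0, 0]}}

```text
time: 15.4
ee_pos: [0.44, 0.2313, 0.0325]
tool_rot: [[-1.0, 0.011, 0.001], [0.011, 1.0, 0.0], [-0.001, 0.0, -1.0]]
ft_force: [-1.4, 0.1, 5.9]
gripper_width: 0.0628
gripper_force: 15.0
```

Gripped at 62.8 mm, which fits the red tin. I'll lift and carry it over the mat.

Emit:
{"method": "carry_out", "body": {"commands": [0, 0, 0, 0.4, 0, 0, 0, 0, 1.2, 0, 0, 0, 0, 2.2, 0, 0, 0, 0, 3.2, 0, 0, 0, 0, 4.2, 0], "grip_force": 20}}

```text
time: 15.9
ee_pos: [0.4396, 0.2311, 0.1598]
tool_rot: [[-1.0, 0.011, -0.0], [0.011, 1.0, -0.0], [0.0, -0.0, -1.0]]
ft_force: [0.7, 1.0, -1.8]
gripper_width: 0.0627
gripper_force: 20.0
```

Emit:
{"method": "carry_out", "body": {"commands": [0, 0, 0, 1.2, 0, 0, 0, 0, 2.4, 0, 0, 0, 0, 3.6, 0, 0, 0, 0, 4.8, 0, 0, 0, 0, 5.7, 0]}}

```text
time: 16.4
ee_pos: [0.4396, 0.2311, 0.332]
tool_rot: [[-1.0, 0.011, 0.002], [0.011, 1.0, 0.001], [-0.002, 0.001, -1.0]]
ft_force: [-0.2, 1.2, -0.6]
gripper_width: 0.0628
gripper_force: 20.0
```

Emit:
{"method": "carry_out", "body": {"commands": [0, 0.2, -0.6, 0, -0.8, 0, 0.4, -1.6, 0, -1.8, 0, 0.7, -2.8, 0, -2.9, 0, 1.1, -4.0, 0, -4.0, 0, 1.4, -5.2, 0, -5.0]}}

```text
time: 16.9
ee_pos: [0.4817, 0.0738, 0.3296]
tool_rot: [[-0.9, 0.436, 0.0], [0.436, 0.9, 0.0], [-0.0, 0.0, -1.0]]
ft_force: [0.9, -0.1, -1.6]
gripper_width: 0.0624
gripper_force: 20.0
```

Emit:
{"method": "carry_out", "body": {"commands": [0, 0.4, -1.2, 0, -1.2, 0, 0.8, -2.4, 0, -2.4, 0, 1.1, -3.6, 0, -3.6, 0, 1.5, -4.8, 0, -4.8, 0, 1.8, -6.0, 0, -6.0]}}

```text
time: 17.4
ee_pos: [0.5358, -0.1064, 0.3296]
tool_rot: [[-0.561, 0.828, 0.0], [0.828, 0.561, 0.0], [-0.0, 0.0, -1.0]]
ft_force: [0.5, 0.1, -1.1]
gripper_width: 0.0629
gripper_force: 20.0
```

Emit:
{"method": "carry_out", "body": {"commands": [0, 0.2, -0.9, 0, -0.8, 0, 0.4, -1.5, 0, -1.5, 0, 0.6, -2.0, 0, -1.9, 0, 0.65, -2.2, 0, -2.0, 0, 0.65, -2.2, 0, -2.0]}}

```text
time: 17.9
ee_pos: [0.5554, -0.171, 0.329]
tool_rot: [[-0.413, 0.911, -0.0], [0.911, 0.413, 0.0], [0.0, -0.0, -1.0]]
ft_force: [0.1, 0.2, -1.6]
gripper_width: 0.0631
gripper_force: 20.0
```

```bash
python3 - <<'E'
from h import *
o=env.get_obs(); print(o['time'],o['ee_pos'],o['tool_rot'].round(3).tolist(),o['gripper_width'],o['ft_force'])
im=snap('side','d3.png'); w=snap('wrist','w3.png')
for P in [(.5556,-.170,.204),(.520,-.0918,.244)]: print(w2p('side',P),w2p('wrist',P,o))
b=cv2.resize(im[90:190,240:360,::-1],(480,400),interpolation=cv2.INTER_CUBIC)
cv2.imwrite('pics/c3.png',np.hstack([b,w[:400,160:480,::-1]]))
E
```

```text
17.9 [ 0.55536262 -0.1709634   0.32898205] [[-0.413, 0.911, -0.0], [0.911, 0.413, 0.0], [0.0, -0.0, -1.0]] 0.06313966357490701 [ 0.11385318  0.19247807 -1.64763613]
[288.1 136.6] [320.8 188.8]
[306.8 149.2] [320.8  77. ]
```

View pics/c3.png

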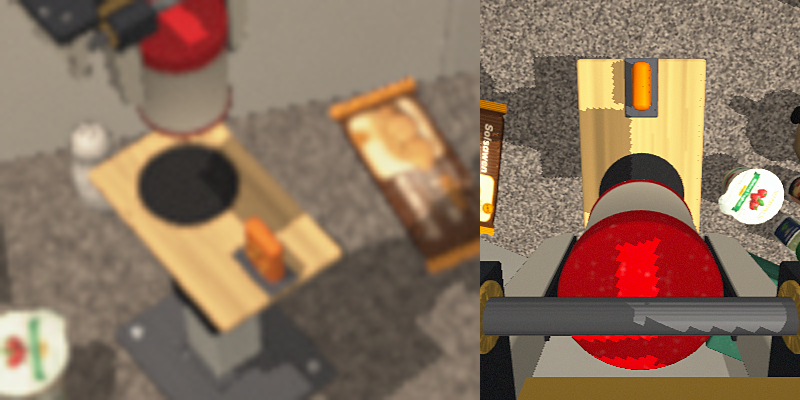

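The plate is raised. The mat is at side (287,136), matching the prediction for a lift of 64 mm, and the wrist view shows the tin in line with it. I'll lower it gently.

Emit:
{"method": "carry_out", "body": {"commands": [0, 0, 0, -0.6, 0, 0, 0, 0, -1.3, 0, 0, 0, 0, -1.9, 0, 0, 0, 0, -2.4, 0, 0, 0, 0, -2.7, 0]}}

```text
time: 18.5
ee_pos: [0.5551, -0.1703, 0.2467]
tool_rot: [[-0.413, 0.911, -0.001], [0.911, 0.413, 0.0], [0.001, -0.001, -1.0]]
ft_force: [0.0, 0.5, -1.9]
gripper_width: 0.0629
gripper_force: 20.0
```

Emit:
{"method": "carry_out", "body": {"commands": [0, 0, 0, 0, 0, 0, 0, 0, -0.1, 0, 0, 0, 0, -0.2, 0, 0, 0, 0, -0.2, 0]}}

```text
time: 18.9
ee_pos: [0.5554, -0.1708, 0.2421]
tool_rot: [[-0.413, 0.911, 0.0], [0.911, 0.413, -0.0], [-0.0, 0.0, -1.0]]
ft_force: [-0.7, -0.5, -1.5]
gripper_width: 0.063
gripper_force: 20.0
```

Emit:
{"method": "carry_out", "body": {"commands": [0, 0, 0, -0.05, 0, 0, 0, 0, -0.05, 0]}}

```text
time: 19.1
ee_pos: [0.5554, -0.1708, 0.2406]
tool_rot: [[-0.413, 0.911, 0.0], [0.911, 0.413, -0.0], [-0.0, 0.0, -1.0]]
ft_force: [0.2, -0.3, -0.9]
gripper_width: 0.0625
gripper_force: 20.0
```

Emit:
{"method": "carry_out", "body": {"commands": [0, 0, 0, -0.04, 0, 0, 0, 0, -0.04, 0]}}

```text
time: 19.3
ee_pos: [0.5553, -0.1708, 0.2392]
tool_rot: [[-0.413, 0.911, -0.0], [0.911, 0.413, 0.0], [0.0, -0.0, -1.0]]
ft_force: [-0.2, 0.8, -0.9]
gripper_width: 0.0629
gripper_force: 20.0
```

Emit:
{"method": "carry_out", "body": {"commands": [0, 0, 0, -0.03, 0, 0, 0, 0, -0.03, 0]}}

```text
time: 19.5
ee_pos: [0.5553, -0.1708, 0.2383]
tool_rot: [[-0.413, 0.911, -0.0], [0.911, 0.413, 0.0], [0.0, -0.0, -1.0]]
ft_force: [-0.0, -0.3, -0.9]
gripper_width: 0.0627
gripper_force: 20.0
```

Emit:
{"method": "carry_out", "body": {"commands": [0, 0, 0, -0.03, 0, 0, 0, 0, -0.03, 0]}}

```text
time: 19.7
ee_pos: [0.5553, -0.1708, 0.2374]
tool_rot: [[-0.413, 0.911, -0.0], [0.911, 0.413, 0.0], [0.0, -0.0, -1.0]]
ft_force: [-0.1, -0.2, -1.6]
gripper_width: 0.0623
gripper_force: 20.0
```

Emit:
{"method": "carry_out", "body": {"commands": [0, 0, 0, -0.03, 0, 0, 0, 0, -0.03, 0]}}

```text
time: 19.9
ee_pos: [0.5553, -0.1708, 0.2365]
tool_rot: [[-0.413, 0.911, -0.0], [0.911, 0.413, 0.0], [0.0, -0.0, -1.0]]
ft_force: [0.6, 0.9, -0.6]
gripper_width: 0.0626
gripper_force: 20.0
```

Emit:
{"method": "carry_out", "body": {"commands": [0, 0, 0, -0.02, 0, 0, 0, 0, -0.02, 0]}}

```text
time: 20.1
ee_pos: [0.5553, -0.1708, 0.2363]
tool_rot: [[-0.413, 0.911, 0.0], [0.911, 0.413, -0.0], [-0.0, 0.0, -1.0]]
ft_force: [-1.1, 0.2, 1.9]
gripper_width: 0.0627
gripper_force: 20.0
```

Emit:
{"method": "carry_out", "body": {"commands": [0, 0, 0, -0.02, 0, 0, 0, 0, -0.02, 0]}}

```text
time: 20.3
ee_pos: [0.5554, -0.1708, 0.2362]
tool_rot: [[-0.413, 0.911, 0.001], [0.911, 0.413, -0.0], [-0.0, 0.0, -1.0]]
ft_force: [-3.6, 0.6, 6.7]
gripper_width: 0.0629
gripper_force: 20.0
```

Emit:
{"method": "carry_out", "body": {"commands": [0, 0, 0, -0.02, 0, 0, 0, 0, -0.02, 0]}}

```text
time: 20.5
ee_pos: [0.5554, -0.1708, 0.2361]
tool_rot: [[-0.413, 0.911, 0.001], [0.911, 0.413, -0.0], [-0.001, 0.001, -1.0]]
ft_force: [-3.7, 1.2, 10.0]
gripper_width: 0.0629
gripper_force: 20.0
```

Contact at 0.2363. I'll back off the preload, then open slowly.

Emit:
{"method": "carry_out", "body": {"commands": [0.34, 0, 0, 0.04, 0, 0.34, 0, 0, 0.04, 0]}}

```text
time: 20.7
ee_pos: [0.5554, -0.1708, 0.2362]
tool_rot: [[-0.413, 0.911, 0.0], [0.911, 0.413, -0.0], [-0.0, 0.0, -1.0]]
ft_force: [-1.2, 0.4, 3.9]
gripper_width: 0.0625
gripper_force: 16.4
```

Emit:
{"method": "carry_out", "body": {"commands": [0.4, 0, 0, 0, 0, 0.45, 0, 0, 0, 0, 0.55, 0, 0, 0, 0, 0.7, 0, 0, 0, 0, 0.8, 0, 0, 0, 0]}}

```text
time: 21.2
ee_pos: [0.5553, -0.1708, 0.236]
tool_rot: [[-0.413, 0.911, -0.0], [0.911, 0.413, 0.0], [0.0, -0.0, -1.0]]
ft_force: [0.4, -0.3, 0.4]
gripper_width: 0.0816
gripper_force: 0.0
```

Emit:
{"method": "carry_out", "body": {"commands": [0.9, 0, 0, 0, 0, 0.9, 0, 0, 0, 0, 0.9, 0, 0, 0, 0]}}

```text
time: 21.5
ee_pos: [0.5553, -0.1708, 0.2361]
tool_rot: [[-0.413, 0.911, -0.0], [0.911, 0.413, 0.0], [0.0, -0.0, -1.0]]
ft_force: [-0.8, -0.3, 0.0]
gripper_width: 0.0883
gripper_force: 0.0
```

Emit:
{"method": "carry_out", "body": {"commands": [0.9, 0, 0, 0.5, 0, 0.9, 0, 0, 1.4, 0, 0.9, 0, 0, 2.4, 0, 0.9, 0, 0, 3.4, 0, 0.9, 0, 0, 4.0, 0]}}

```text
time: 22.0
ee_pos: [0.5554, -0.1708, 0.3599]
tool_rot: [[-0.413, 0.911, 0.003], [0.911, 0.413, -0.001], [-0.002, 0.002, -1.0]]
ft_force: [-0.1, -0.2, -0.2]
gripper_width: 0.0884
gripper_force: 0.0
```

Emit:
{"method": "carry_out", "body": {"commands": [0.9, -0.3, 1.2, 0, 0, 0.9, -0.6, 2.4, 0, 0, 0.9, -0.9, 3.6, 0, 0, 0.9, -1.2, 4.8, 0, 0, 0.9, -1.5, 6, 0, 0]}}

```text
time: 22.5
ee_pos: [0.5096, 0.0105, 0.3574]
tool_rot: [[-0.412, 0.911, 0.001], [0.911, 0.412, 0.0], [-0.0, 0.001, -1.0]]
ft_force: [-0.4, -0.8, 0.4]
gripper_width: 0.0881
gripper_force: 0.0
```

```bash
python3 - <<'E'
from h import *
im=snap('side','d4.png'); s=snap('scene','s4.png')
print(w2p('side',(.5556,-.170,.284)))
f=lambda im,x,y,w,h,k:cv2.resize(im[y:y+h,x:x+w,::-1],None,fx=k,fy=k,interpolation=cv2.INTER_CUBIC)
cv2.imwrite('pics/c4.png',np.vstack([np.hstack([f(im,240,90,100,75,4),f(s,280,110,100,75,4)]),f(im,220,200,200,75,4)]))
E
```

```text
[286.2 118.4]
```

View pics/c4.png

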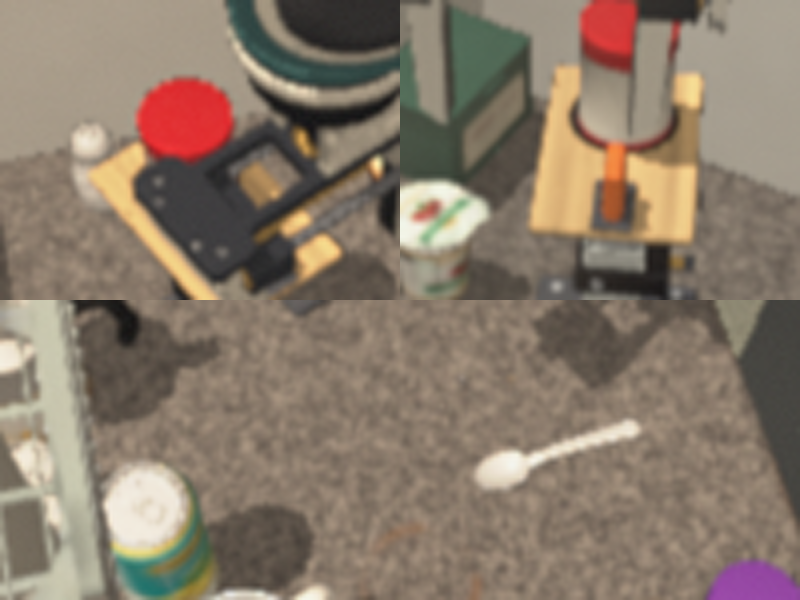

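The tin stands upright and centred on the mat (scene crop (628,110)). The plate is still raised, the mill and spoon are where they were, and the gripper is clear of everything.

Emit:
{"method": "carry_out", "body": {"commands": [0.9, 0, 0, 0, 0, 0.9, 0, 0, 0, 0, 0.9, 0, 0, 0, 0]}}

```text
time: 22.9
ee_pos: [0.5106, 0.0084, 0.3562]
tool_rot: [[-0.412, 0.911, -0.0], [0.911, 0.412, -0.0], [-0.0, -0.0, -1.0]]
ft_force: [0.1, -0.2, -0.7]
gripper_width: 0.0883
gripper_force: 0.0
```

```bash
python3 -c "
from plant import env
print(env.finish_job())"
```

```text
the job is handed in; nothing more can be done
None
```

The job is handed in after 22.9 s: I felt four clicks, the plate rests on its fourth notch, and the red tin stands upright on the mat with the mill and teaspoon unmoved and no contact felt near the mug.

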